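Grade honey samples by colour on the light panel

ROBOT

A 6-joint arm with a two-finger parallel gripper is mounted at the origin on the work surface. World frame = base frame: x ahead of the robot, y to its left, z up, the work surface at z = 0. Lengths are in m, angles in degrees, forces in N, time in s.
With the tool pointing down it reaches from about 0.4 to 0.825 m from the base axis. Payload 7 kg.
Tool frame: the origin (TCP) lies at the very end of the fingers, on their centre line; the grasp point (between the pads) lies 19 mm behind it (ctrl.grip_depth is the distance from the TCP to the grasp point, in m); z points along the fingers, y is the line along which they close (so a half turn about z gives the same grasp; the last joint's range is limited). The gripper opens to 88 mm and grips with 3 to 60 N. Pads are 19 mm wide; open, the fingers measure 130 mm over their backs; the gripper's body (78 mm by 193 mm) begins 47 mm behind the grasp point.
Start: joints at [79.819, 20.546, 0.682, 0, -70.136, -16.507], TCP at [0.303, 0.603, 0.202] pointing down, gripper open.
Joint ranges: [-176.03, 176.03], [-82.01, 121.73], [-58.28, 71.71], [-173.87, 95.51], [-174.79, -0.11], [-173.66, 173.66]. Speed limits (degrees/s): [136.94, 136.94, 172.46, 180, 180, 180].

INTERFACE

Orientations are given as [roll, pitch, yaw] about the fixed x, y, z axes, in that order (R = Rz(yaw) Ry(pitch) Rx(roll)).
In Python, from plant import get_obs, eyes, ctrl, spotter gives the robot as it stands.
- The arm moves only by the shell command python3 -m crank 'ROWS'. ROWS is JSON, one flat list of numbers, 7 for each row, row after row: the turn, a rotation vector about the tool's x, y, z in rad, then the shift along the tool's x, y, z in mm, then the opening, from 0 (shut) to 1 (fully open). A call has 1 to 5 rows; each row shifts and turns the commanded pose from where the row before left it, along the tool's axes as they then stand; what a row does not reach is not made up. A row lasts 1/8 s, in which the tool goes at most 62.5 mm and 10.7 degrees, less where a joint would pass 70% of its speed; a pose out of reach is approached as far as the arm can. A call is refused whole if a number of a shift passes 62.5 or a number of a turn 0.188, either way. A call with a gripper value outside its range is refused whole. The fingers move at their own pace and stop on an object; the grip force is fixed at half the most. Time passes only in rows, so rows that do not move let the fingers close. It gives the time, the measured TCP pose, the force, the opening and the grip force at its end, in the units of the state.
- get_obs(): the state, without advancing time (a new reading comes with each control period).
- eyes.snapshot(name): name is "scene" or "side" or "wrist"; returns the picture (420x560x3 uint8, blue, green, red); there is no depth.
- eyes.camera_model(name): a dict with "fx", "fy", "cx", "cy" (pixels), "extrinsics" (4x4, takes a point from camera to world coordinates). Camera axes: x right, y down, z forward; pixel columns grow to the right and rows downward; lengths in m; the calibration is good to about 2 mm. A picture is of the moment at which its call begins: read the wrist's pose just before it. camera_model takes no time and is no camera call; for the wrist camera it gives the pose at the moment of the call.
- ctrl.close_job(): hands the job in; it is judged then, once.
Trained networks look in the newest picture that a camera, given by its name, has taken for a name from the list of things; names that differ only in an ending like _2 or _b are one class to them, and where a whole thing is asked for, a point or a joint stands for the part that bears it (a point fixed in the world has none). Each returns a list of dicts, best first, with "p" (0 to 1); they miss things now and then, are a little off and sometimes report something else, mostly with a low value. They report only what shows in the picture. A call takes as long as a camera call.
- spotter.outline_of(camera, target): "region" (420x560 bool, what is visible of it) and "rect" ([left, top, width, height] in pixels, round what is visible of it).
- spotter.place_of(camera, target): "location" ([column, row] in pixels: a listed point, or the origin of a listed thing).
The state is a dict: "clock": time; "joint_pos": joint angles; "qvel": joint speeds; "tau": joint torques, N m; "tool_pos": TCP position; "orientation": TCP orientation; "force": force on the tool from outside, world axes, zero at the start; "moment": the same for the moment, N m; "opening": finger opening in m; "gripper_force": force on a finger pad.
Only numpy, scipy, OpenCV 4.12 (cv2) and the standard library are available. Lean on these libraries where they do the work, as an engineer would, in place of code of your own. Each camera call takes 0.05 s, during which the arm holds its last target. There are 200 camera calls.

TASK

Grade the four honey samples by colour: stand the four round white-capped jars on the lit panel, one centred in each circle, so that the row runs from the lightest honey next to the pale colour standard to the darkest next to the dark standard. Keep the jars upright and set them down gently, do not drop them; at the end all four stand free.

Things in the scene. Friction and masses are not known exactly. Their poses are not given: they have to be found in the camera images.
- jar_straw: Loose round glass jar of honey, the lightest of the four: pale straw yellow. Body 52 mm in diameter and 52 mm high, then a shoulder that shows the honey and a white screw cap 28 mm wide; 74 mm high in all, 0.17 to 0.26 kg. Starts upright on the bench, on the robot's side of the panel. Origin: centre of its underside; z up, x and y mean nothing (round).
- jar_amber: Loose round glass jar of honey, second lightest: clear orange amber. Body 52 mm in diameter and 52 mm high, then a shoulder that shows the honey and a white screw cap 28 mm wide; 74 mm high in all, 0.17 to 0.26 kg. Starts upright on the bench, on the robot's side of the panel. Origin: centre of its underside; z up, x and y mean nothing (round).
- jar_russet: Loose round glass jar of honey, second darkest: red-brown. Body 52 mm in diameter and 52 mm high, then a shoulder that shows the honey and a white screw cap 28 mm wide; 74 mm high in all, 0.17 to 0.26 kg. Starts upright on the bench, on the robot's side of the panel. Origin: centre of its underside; z up, x and y mean nothing (round).
- jar_brown: Loose round glass jar of honey, the darkest of the four: deep blackish brown. Body 52 mm in diameter and 52 mm high, then a shoulder that shows the honey and a white screw cap 28 mm wide; 74 mm high in all, 0.17 to 0.26 kg. Starts upright on the bench, on the robot's side of the panel. Origin: centre of its underside; z up, x and y mean nothing (round).
- place_a: One of four identical places in a straight row on the lit white panel: a flat printed blue circle, 64 mm across. Letters are dealt anew at each start and say nothing of the order: go by position. Neighbours are 80 mm apart. Origin: circle's centre on the panel's top, 15 mm above the bench; x across the row, y along it (either standard may be at +y), z up.
- place_b: One of four identical places in a straight row on the lit white panel: a flat printed blue circle, 64 mm across. Letters are dealt anew at each start and say nothing of the order: go by position. Neighbours are 80 mm apart. Origin: circle's centre on the panel's top, 15 mm above the bench; x across the row, y along it (either standard may be at +y), z up.
- place_c: One of four identical places in a straight row on the lit white panel: a flat printed blue circle, 64 mm across. Letters are dealt anew at each start and say nothing of the order: go by position. Neighbours are 80 mm apart. Origin: circle's centre on the panel's top, 15 mm above the bench; x across the row, y along it (either standard may be at +y), z up.
- place_d: One of four identical places in a straight row on the lit white panel: a flat printed blue circle, 64 mm across. Letters are dealt anew at each start and say nothing of the order: go by position. Neighbours are 80 mm apart. Origin: circle's centre on the panel's top, 15 mm above the bench; x across the row, y along it (either standard may be at +y), z up.
- standard_pale: Sealed pale colour standard: square bottle of almost colourless pale honey, 40 x 40 mm, 54 mm high, 72 mm with its round black cap; fixed at either end of the panel (it varies), in the row's line, 80 mm from the nearest place. Origin: centre of its underside on the panel's top; z up. The panel is fixed: slim aluminium, 100 mm wide, 500 mm long along the row, 15 mm high.
- standard_dark: Sealed dark colour standard: square bottle of almost black honey, 40 x 40 mm, 54 mm high, 72 mm with its round black cap; fixed at either end of the panel (it varies), in the row's line, 80 mm from the nearest place. Origin: centre of its underside on the panel's top; z up. The panel is fixed: slim aluminium, 100 mm wide, 500 mm long along the row, 15 mm high.

How it is judged:
By the outcome, as a careful person would: the job done as asked, in the order asked, and still so for the second after the job is handed in, with the robot touching nothing.
It also fails if it takes over 101 s, if anything falls off the work surface, if the arm or the gripper's body presses on something with over 40 N, if the wrist force passes 120 N, or if a joint passes its speed limit or range.

## Working session

There is one attempt and no reset: what is moved stays moved. The work goes in short steps, Python scripts to look and compute and a shell command to move; the robot and the scene stay as the last step left them, time stands still between calls to the robot, and variables do not carry over. Pictures are saved under pics/ and viewed, at most 14 in all, crops included, and the job is handed in when it is done.

```bash
mkdir -p pics
cat > h.py <<'E'
import numpy as np, cv2
from scipy.spatial.transform import Rotation as R
from plant import get_obs, eyes, ctrl, spotter
def ray(cam,px,z,m=None):
    m=m or eyes.camera_model(cam); T=np.array(m["extrinsics"])
    d=T[:3,:3]@np.array([(px[0]-m["cx"])/m["fx"],(px[1]-m["cy"])/m["fy"],1])
    return T[:3,3]+d*(z-T[2,3])/d[2]
def togo(p,yaw=None):
    o=get_obs(); M=R.from_euler('xyz',o["orientation"],degrees=True)
    return np.round(M.inv().apply(np.array(p)-o["tool_pos"])*1000,1)
E
python3 - <<'E'
from h import *
o=get_obs(); print({k:np.round(v,3) for k,v in o.items()})
for c in ["scene","side"]:
    im=eyes.snapshot(c); cv2.imwrite(f"pics/{c}0.png",im)
    print(c,np.round(np.array(eyes.camera_model(c)["extrinsics"])[:3,3],2))
    for n,z in [("jar_straw",0),("jar_amber",0),("jar_russet",0),("jar_brown",0),("place_a",.015),("standard_pale",.015),("standard_dark",.015)]:
        for r in spotter.place_of(c,n)[:6 if n=="place_a" else 2]:
            print(n,round(r["p"],2),np.round(r["location"]),np.round(ray(c,r["location"],z),4))
E
```

```text
{'clock': np.float64(0.0), 'joint_pos': array([ 7.9820e+01,  2.0591e+01,  6.3500e-01, -1.9000e-02, -7.0132e+01,
       -1.6508e+01]), 'qvel': array([-0.068, -0.017, -0.105,  0.055,  0.137,  0.013]), 'tau': array([ 1.0000e-03, -5.8271e+01,  2.9305e+01,  6.9970e+00,  7.0000e-03,
       -0.0000e+00]), 'tool_pos': array([0.303, 0.603, 0.201]), 'orientation': array([ 1.79911e+02, -8.00000e-03, -2.66940e+01]), 'force': array([-0.09 , -0.638,  0.395]), 'moment': array([-0.031, -0.016,  0.026]), 'gripper_force': np.float64(0.0), 'opening': np.float64(0.088)}
scene [ 0.86 -0.34  0.54]
jar_straw 0.65 [101. 288.] [ 0.4102 -0.2561  0.    ]
jar_amber 0.91 [263. 193.] [0.4503 0.0795 0.    ]
jar_russet 0.65 [197. 241.] [ 0.4487 -0.0907  0.    ]
jar_russet 0.63 [297. 148.] [0.4048 0.2399 0.    ]
jar_brown 0.63 [299. 146.] [0.4052 0.248  0.    ]
place_a 0.62 [266. 290.] [ 0.6159 -0.0937  0.015 ]
place_a 0.58 [294. 258.] [ 0.6102 -0.0169  0.015 ]
place_a 0.42 [315. 229.] [0.5952 0.0587 0.015 ]
standard_pale 0.9 [191. 374.] [ 0.6312 -0.2546  0.015 ]
standard_pale 0.57 [316. 229.] [0.597  0.0578 0.015 ]
standard_dark 0.82 [343. 204.] [0.597  0.1439 0.015 ]
side [ 0.31 -0.63  0.55]
jar_straw 0.82 [248. 331.] [ 0.4029 -0.2356  0.    ]
jar_amber 0.84 [235. 210.] [0.4558 0.0744 0.    ]
jar_russet 0.91 [256. 264.] [ 0.4561 -0.097   0.    ]
jar_brown 0.83 [197. 176.] [0.4013 0.2379 0.    ]
place_a 0.59 [358. 266.] [ 0.6265 -0.1723  0.015 ]
place_a 0.52 [300. 191.] [0.6109 0.0818 0.015 ]
place_a 0.49 [335. 235.] [ 0.6219 -0.082   0.015 ]
place_a 0.38 [313. 213.] [ 0.6078 -0.0027  0.015 ]
standard_pale 0.72 [386. 300.] [ 0.6336 -0.2569  0.015 ]
standard_dark 0.84 [283. 180.] [0.5881 0.1368 0.015 ]
standard_dark 0.63 [361. 267.] [ 0.6295 -0.1761  0.015 ]
```

View pics/scene0.png

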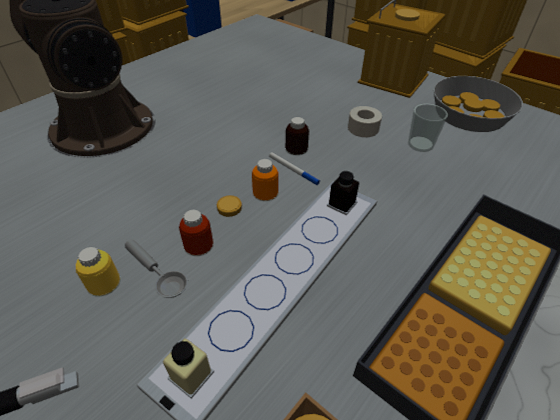

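View pics/side0.png

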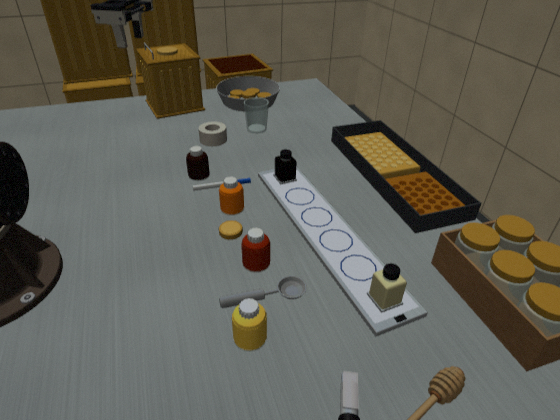

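Run:
```python
from h import *
for c in ["scene","side"]:
    im=cv2.imread(f"pics/{c}0.png"); h=cv2.cvtColor(im,cv2.COLOR_BGR2HSV)
    m=cv2.inRange(h,(95,60,60),(130,255,255)); m=cv2.morphologyEx(m,cv2.MORPH_CLOSE,np.ones((3,3)))
    cs,_=cv2.findContours(m,cv2.RETR_EXTERNAL,cv2.CHAIN_APPROX_NONE)
    for k in cs:
        if cv2.contourArea(k)>150:
            w=np.array([ray(c,p[0],.015)[:2] for p in k],np.float32)
            (x,y),r=cv2.minEnclosingCircle(w); print(c,"circle",np.round([x,y,r],4),len(k), np.mean(k[:,0],0))
    # white caps
    m=cv2.inRange(h,(0,0,170),(180,60,255)); n,l,s,ce=cv2.connectedComponentsWithStats(m)
    for i in range(1,n):
        if 80<s[i,4]<1500: print("white",s[i],np.round(ray(c,ce[i],.068),4))
```

```text
scene circle [ 0.6237 -0.1763  0.0329] 122 [230.52459016 330.44262295]
scene circle [ 0.6164 -0.0965  0.0329] 109 [264.68807339 291.73394495]
scene circle [ 0.6085 -0.0175  0.0333] 98 [293.93877551 258.45918367]
scene circle [0.6011 0.0625 0.0332] 90 [319.43333333 229.67777778]
white [287 190  26  13 277] [ 0.5736 -0.0051  0.068 ]
white [303 209  28  16 351] [ 0.5803 -0.0769  0.068 ]
white [321 231  30  19 437] [ 0.5869 -0.1488  0.068 ]
white [342 257  33  22 560] [ 0.5936 -0.2207  0.068 ]
white [240 299  17  13 159] [ 0.4035 -0.2418  0.068 ]
```

The scene picture shows the row of circles from the pale standard (187,365) to the dark one (343,190). The jars are straw (97,270), russet (196,233), amber (265,180) and brown (297,136). The side picture agrees. The places are, from pale to dark, (.624,-.176), (.616,-.097), (.6085,-.0175) and (.601,.0625), so I want tool yaw of about -84.6.

```bash
python3 -m crank '[0,0,0.18,0,0,0,1, 0,0,0.18,0,0,0,1, 0,0,0.18,0,0,0,1, 0,0,0.18,0,0,0,1, 0,0,0.18,0,0,0,1]'
python3 -m crank '[0,0,0.112,0,0,0,1]'
python3 - <<'E'
from h import *
for c in ["scene","side"]:
    im=cv2.imread(f"pics/{c}0.png")
    eyes.snapshot(c)
    for n in ["jar_straw","jar_amber","jar_russet","jar_brown"]:
        for r in spotter.outline_of(c,n)[:1]:
            m=r["region"].astype(np.uint8); g=im.min(2)
            w=(m>0)&(g>110); ys,xs=np.nonzero(w)
            cc=ray(c,(xs.mean(),ys.mean()),.068) if len(xs) else None
            print(c,n,round(r["p"],2),r["rect"],len(xs),np.round(cc,4))
    if c=="side":
        for p in [(300,196.5),(317,217),(336,240.5),(358.5,268)]: print(np.round(ray(c,p,.015),4))
print(get_obs()["clock"],get_obs()["orientation"],togo([.403,.24,.2]))
E
```

```text
clock: 1.42
tool_pos: [0.3032, 0.6031, 0.2023]
orientation: [-180.0, 0.0, -78.6]
force: [0.5, -0.0, 0.1]
opening: 0.088
gripper_force: 0.0
clock: 1.55
tool_pos: [0.3032, 0.6031, 0.2023]
orientation: [-180.0, 0.0, -84.9]
force: [1.0, -0.2, 0.1]
opening: 0.0879
gripper_force: 0.0
scene jar_straw 0.83 [75.9, 250.6, 46.4, 48.0] 205 [ 0.398  -0.2467  0.068 ]
scene jar_amber 0.71 [252.5, 160.4, 24.2, 43.9] 100 [0.4482 0.0885 0.068 ]
scene jar_russet 0.63 [177.6, 211.2, 37.0, 45.3] 151 [ 0.4524 -0.0915  0.068 ]
scene jar_brown 0.96 [285.1, 118.2, 24.1, 37.4] 56 [0.4013 0.2429 0.068 ]
side jar_amber 0.93 [219.0, 175.0, 24.7, 38.2] 84 [0.4532 0.0943 0.068 ]
side jar_russet 0.73 [239.6, 225.4, 28.9, 49.1] 138 [ 0.4586 -0.0857  0.068 ]
side jar_brown 0.59 [186.2, 147.3, 23.5, 35.6] 44 [0.4051 0.2484 0.068 ]
[0.6027 0.0621 0.015 ]
[ 0.6105 -0.0174  0.015 ]
[ 0.6174 -0.0968  0.015 ]
[ 0.6249 -0.177   0.015 ]
2.05 [-1.79999387e+02  2.04415430e-03 -8.46322269e+01] [370.8 -65.4   2.3]
```

```bash
python3 -m crank '[0,0,0,60,-10,0,1, 0,0,0,60,-10,0,1, 0,0,0,60,-10,0,1, 0,0,0,60,-10,0,1, 0,0,0,60,-10,0,1]'
python3 -m crank '[0,0,0,60,-10,0,1, 0,0,0,0,0,0,1]'
cat >> h.py <<'E'
def jar(n,tag=None):
    m=eyes.camera_model("wrist"); im=eyes.snapshot("wrist")
    if tag: cv2.imwrite(f"pics/{tag}.png",im)
    for r in spotter.outline_of("wrist",n)[:2]:
        print(n,round(r["p"],2),r["rect"])
        g=im.min(2); w=r["region"]&(g>110); ys,xs=np.nonzero(w)
        if len(xs): print(len(xs),np.round([xs.mean(),ys.mean()]),"cap",np.round(ray("wrist",(xs.mean(),ys.mean()),.070,m),4))
    for r in spotter.place_of("wrist",n)[:2]: print(round(r["p"],2),np.round(r["location"]),np.round(ray("wrist",r["location"],0,m),4))
E
python3 - <<'E'
from h import *
jar("jar_brown","w1"); o=get_obs(); print(o["clock"],o["tool_pos"],togo([.403,.24,.2]))
E
```

```text
clock: 2.68
tool_pos: [0.381, 0.3072, 0.2026]
orientation: [-180.0, 0.0, -84.6]
force: [0.3, -0.2, 0.3]
opening: 0.0873
gripper_force: 0.0
clock: 2.92
tool_pos: [0.3967, 0.247, 0.2028]
orientation: [-180.0, 0.0, -84.9]
force: [-0.6, 0.2, -0.2]
opening: 0.0878
gripper_force: 0.0
jar_brown 0.6 [241.6, 145.2, 57.4, 57.3]
845 [269. 184.] cap [0.405  0.2388 0.07  ]
0.56 [269. 171.] [0.4063 0.2411 0.    ]
3.075 [0.39658052 0.25058219 0.20258264] [11.1 -5.4  2.6]
```

View pics/w1.png

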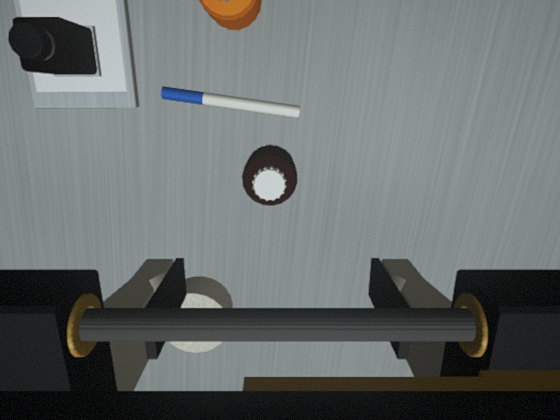

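The wrist view shows the brown jar's cap at (269,184), clear of the pen at (230,100) and the tape at (200,315). I go down over it.

```bash
python3 -m crank '[0,0,0,12,-8,20,1, 0,0,0,0,0,50,1, 0,0,0,0,0,50,1, 0,0,0,0,0,45,1, 0,0,0,0,0,20,1]'
python3 -m crank '[0,0,0,0,0,0,1]'
python3 - <<'E'
from h import *
o=get_obs(); print(o["tool_pos"],togo([.4055,.239,.017])); jar("jar_brown","w2")
E
```

```text
clock: 3.7
tool_pos: [0.4042, 0.2391, 0.0146]
orientation: [179.8, -0.2, -84.6]
force: [0.8, -0.5, 0.3]
opening: 0.0875
gripper_force: 0.0
clock: 3.82
tool_pos: [0.4045, 0.2391, 0.0156]
orientation: [179.8, -0.2, -84.6]
force: [0.9, 0.1, -0.1]
opening: 0.088
gripper_force: 0.0
[0.40446299 0.23912598 0.01562927] [ 0.2 -1.  -1.4]
jar_brown 0.88 [219.7, 202.6, 114.7, 140.9]
1506 [279. 289.] cap [0.4051 0.2294 0.07  ]
0.98 [274. 244.] [0.4065 0.2392 0.    ]
```

View pics/w2.png

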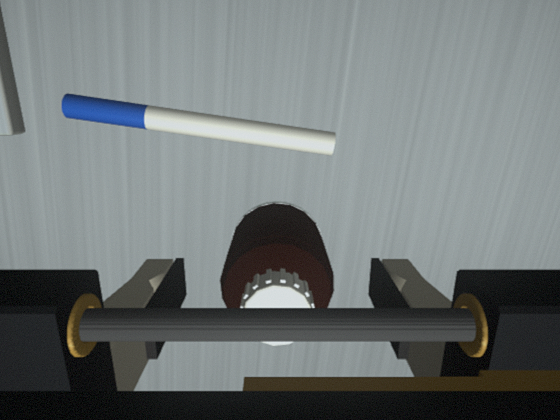

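The jar stands between the fingers, cap at about (280,316). I close the gripper.

```bash
python3 -m crank '[0,0,0,0,0,0,0, 0,0,0,0,0,0,0, 0,0,0,0,0,0,0, 0,0,0,0,0,0,0]'; python3 -m crank '[0,0,0,0,0,0,0, 0,0,0,0,0,-20,0, 0,0,0,0,0,-50,0, 0,0,0,0,0,-50,0, 0,0,0,0,0,0,0]'
python3 - <<'E'
from h import *
o=get_obs(); print(o["tool_pos"],o["gripper_force"],togo([.6018,.0625,.14]))
E
```

```text
clock: 4.47
tool_pos: [0.4055, 0.239, 0.0175]
orientation: [-180.0, 0.0, -84.7]
force: [-0.3, 0.8, 0.1]
opening: 0.0531
gripper_force: 0.8
clock: 5.1
tool_pos: [0.4072, 0.2409, 0.1409]
orientation: [-179.7, 0.3, -84.6]
force: [-0.1, 0.3, -3.3]
opening: 0.0508
gripper_force: 30.0
[0.40717362 0.24089206 0.14087028] 29.99934285879135 [ 195.8 -177.1    0.8]
```

```bash
python3 -m crank '[0,0,0,30,-25,0,0, 0,0,0,50,-50,0,0, 0,0,0,50,-45,0,0, 0,0,0,45,-40,0,0, 0,0,0,20,-17,0,0]'
python3 -m crank '[0,0,0,0,0,0,0, 0,0,0,0,0,0,0]'
python3 - <<'E'
from h import *
print(get_obs()["tool_pos"],togo([.6018,.0625,.033]),[np.round(togo([.6018,.0625,.033]),1) for i in range(1)])
E
```

```text
clock: 5.72
tool_pos: [0.5908, 0.0671, 0.135]
orientation: [179.8, -0.0, -84.8]
force: [-0.7, 0.6, -2.3]
opening: 0.0511
gripper_force: 30.0
clock: 5.98
tool_pos: [0.5889, 0.0696, 0.1359]
orientation: [179.9, -0.0, -84.7]
force: [-0.2, 0.0, -1.4]
opening: 0.051
gripper_force: 30.0
[0.58891563 0.06964252 0.13592673] [  8.3 -12.4 102.9] [array([  8.3, -12.4, 102.9])]
```

```bash
python3 -m crank '[0,0,0,8,-12,0,0, 0,0,0,0,0,40,0, 0,0,0,0,0,30,0, 0,0,0,0,0,15,0, 0,0,0,0,0,0,0]'
python3 -m crank '[0,0,0,0,0,0,0]'
python3 - <<'E'
from h import *
print(togo([.6018,.0625,.033])); jar("place_a","w3")
E
```

```text
clock: 6.6
tool_pos: [0.6023, 0.063, 0.0517]
orientation: [179.9, -0.0, -84.6]
force: [0.0, -0.1, -1.2]
opening: 0.0512
gripper_force: 30.0
clock: 6.72
tool_pos: [0.6037, 0.0633, 0.0536]
orientation: [-179.9, 0.0, -84.6]
force: [0.6, -0.5, -1.4]
opening: 0.0514
gripper_force: 30.0
[ 0.7  2.  20.6]
place_a 0.77 [259.9, 1.5, 46.7, 6.9]
48 [282.   5.] cap [ 0.613  -0.0536  0.07  ]
place_a 0.74 [224.9, 37.8, 112.7, 121.3]
501 [286. 103.] cap [ 0.6075 -0.0163  0.07  ]
```

View pics/w3.png

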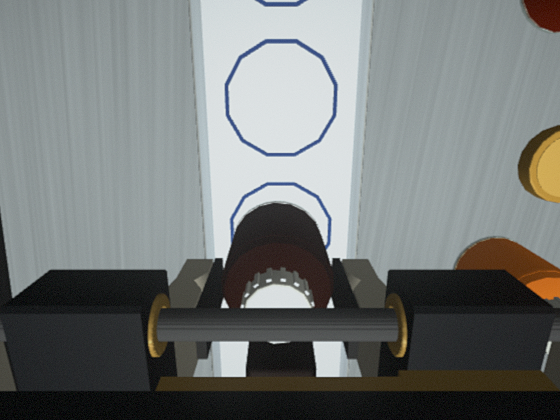

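The next circle shows at (281,98); the held jar sits centred over its own circle (280,230). I lower gently.

```bash
python3 -m crank '[0,0,0,1,1,8,0, 0,0,0,0,0,6,0, 0,0,0,0,0,4,0, 0,0,0,0,0,0,0, 0,0,0,0,0,0,0]'
python3 - <<'E'
from h import *
print(togo([.6018,.0625,.033]),np.round(ray("wrist",(281,98),.015),4))
E
```

```text
clock: 7.5
tool_pos: [0.6018, 0.0618, 0.0343]
orientation: [-180.0, -0.0, -84.7]
force: [0.4, 0.1, -2.1]
opening: 0.0512
gripper_force: 30.0
[-0.7 -0.   1.3] [ 0.6077 -0.0194  0.015 ]
```

```bash
python3 -m crank '[0,0,0,0,0,1,0, 0,0,0,0,0,1,0, 0,0,0,0,0,0,0]'
```

```text
clock: 7.88
tool_pos: [0.6019, 0.0619, 0.0325]
orientation: [-180.0, 0.0, -84.7]
force: [-0.3, -0.5, -0.3]
opening: 0.0508
gripper_force: 30.0
```

```bash
python3 -m crank '[0,0,0,0,0,0.5,0, 0,0,0,0,0,0,0.6, 0,0,0,0,0,0,1, 0,0,0,0,0,0,1, 0,0,0,0,0,0,1]'
python3 -m crank '[0,0,0,0,0,-15,1, 0,0,0,0,0,-50,1, 0,0,0,0,0,-55,1, 0,0,0,0,0,-40,1, 0,0,0,0,0,0,1]'
python3 - <<'E'
from h import *
print(togo([.45,.085,.19]))
E
```

```text
clock: 8.5
tool_pos: [0.6017, 0.0618, 0.0317]
orientation: [180.0, -0.0, -84.7]
force: [-0.8, -0.2, -0.6]
opening: 0.0771
gripper_force: 0.0
clock: 9.12
tool_pos: [0.604, 0.0623, 0.1972]
orientation: [-179.5, 0.1, -84.6]
force: [0.1, 0.1, -1.0]
opening: 0.0876
gripper_force: 0.0
[-36.9 151.2   6. ]
```

```bash
python3 -m crank '[0,0,0,-10,25,0,1, 0,0,0,-15,50,0,1, 0,0,0,-15,50,0,1, 0,0,0,-7,26,0,1, 0,0,0,0,0,0,1]'
python3 - <<'E'
from h import *
jar("jar_amber"); print(get_obs()["tool_pos"])
E
```

```text
clock: 9.75
tool_pos: [0.4454, 0.0946, 0.1925]
orientation: [-179.9, 0.1, -84.6]
force: [0.6, -0.3, 1.0]
opening: 0.0874
gripper_force: 0.0
jar_amber 0.82 [243.9, 142.5, 56.5, 63.5]
1012 [272. 183.] cap [0.4515 0.0831 0.07  ]
0.69 [272. 168.] [0.4521 0.0839 0.    ]
[0.44748446 0.0946907  0.19202449]
```

```bash
python3 -m crank '[0,0,0,12,-3.5,15,1, 0,0,0,0,0,50,1, 0,0,0,0,0,50,1, 0,0,0,0,0,40,1, 0,0,0,0,0,18,1]'
python3 -m crank '[0,0,0,0,0,0,1, 0,0,0,0,0,0,1]'
python3 - <<'E'
from h import *
print(get_obs()["force"],togo([.452,.0832,.0175])); jar("jar_amber")
E
```

```text
clock: 10.52
tool_pos: [0.4501, 0.0807, 0.0152]
orientation: [179.7, -0.1, -84.8]
force: [0.4, 0.0, 1.1]
opening: 0.0875
gripper_force: 0.0
clock: 10.78
tool_pos: [0.4521, 0.0826, 0.0188]
orientation: [180.0, -0.0, -84.7]
force: [-0.2, 0.3, 0.8]
opening: 0.0876
gripper_force: 0.0
[-0.2133656   0.33993106  0.77381362] [-0.6  0.   1.3]
jar_amber 0.98 [223.5, 201.5, 111.3, 142.9]
1375 [279. 291.] cap [0.4522 0.075  0.07  ]
0.82 [280. 248.] [0.4507 0.0863 0.    ]
```

```bash
python3 -m crank '[0,0,0,0,0,1,0, 0,0,0,0,0,0,0, 0,0,0,0,0,0,0, 0,0,0,0,0,0,0, 0,0,0,0,0,0,0]'; python3 -m crank '[0,0,0,0,0,-20,0, 0,0,0,0,0,-50,0, 0,0,0,0,0,-50,0, 0,0,0,0,0,0,0, 0,0,0,0,0,0,0]'
python3 - <<'E'
from h import *
o=get_obs(); print(o["gripper_force"],togo([.617,-.0968,.14]))
E
```

```text
clock: 11.55
tool_pos: [0.4517, 0.083, 0.0178]
orientation: [-180.0, 0.0, -84.7]
force: [1.0, -1.1, 1.1]
opening: 0.0511
gripper_force: 30.0
clock: 12.18
tool_pos: [0.4508, 0.0827, 0.137]
orientation: [179.9, 0.0, -84.7]
force: [-0.3, -0.1, -2.2]
opening: 0.0512
gripper_force: 30.0
29.999394714832306 [ 194.1 -148.9   -3.2]
```

```bash
python3 -m crank '[0,0,0,25,-20,0,0, 0,0,0,45,-35,0,0, 0,0,0,45,-35,0,0, 0,0,0,45,-34,0,0, 0,0,0,25,-20,0,0]'
python3 -m crank '[0,0,0,9,-5,0,0, 0,0,0,0,0,0,0, 0,0,0,0,0,0,0]'
python3 - <<'E'
from h import *
print(togo([.617,-.0968,.033]))
E
```

```text
clock: 12.8
tool_pos: [0.6122, -0.0901, 0.1346]
orientation: [179.7, -0.0, -84.8]
force: [-0.4, -0.0, -2.6]
opening: 0.0513
gripper_force: 30.0
clock: 13.18
tool_pos: [0.617, -0.0957, 0.1371]
orientation: [179.9, 0.0, -84.6]
force: [-0.4, 0.5, -1.9]
opening: 0.0508
gripper_force: 30.0
[  1.2  -0.  104.1]
```

```bash
python3 -m crank '[0,0,0,1,0,30,0, 0,0,0,0,0,40,0, 0,0,0,0,0,20,0, 0,0,0,0,0,8,0, 0,0,0,0,0,0,0]'
python3 -m crank '[0,0,0,0,0,0,0]'
python3 - <<'E'
from h import *
print(togo([.617,-.0968,.033]))
E
```

```text
clock: 13.8
tool_pos: [0.618, -0.0968, 0.0401]
orientation: [-180.0, -0.0, -84.6]
force: [0.7, 0.5, -2.5]
opening: 0.0507
gripper_force: 30.0
clock: 13.92
tool_pos: [0.6189, -0.0971, 0.0411]
orientation: [-179.9, -0.0, -84.6]
force: [0.1, 0.8, -1.4]
opening: 0.0508
gripper_force: 30.0
[-0.4  1.9  8.1]
```

```bash
python3 -m crank '[0,0,0,0,0,3,0, 0,0,0,0,1,2,0, 0,0,0,0,0,1,0, 0,0,0,0,0,0.5,0, 0,0,0,0,0,0,0]'
```

```text
clock: 14.55
tool_pos: [0.6171, -0.0975, 0.0332]
orientation: [180.0, -0.0, -84.7]
force: [-0.2, 0.9, -2.5]
opening: 0.0508
gripper_force: 30.0
```

```bash
python3 -m crank '[0,0,0,0,0,0.5,0, 0,0,0,0,0,0.5,0, 0,0,0,0,0,0,0, 0,0,0,0,0,0,0]'
```

```text
clock: 15.05
tool_pos: [0.6172, -0.0975, 0.0329]
orientation: [-180.0, -0.0, -84.7]
force: [-1.8, 1.4, 5.9]
opening: 0.0512
gripper_force: 30.0
```

```bash
python3 -m crank '[0,0,0,0,0,0,0.6, 0,0,0,0,0,0,1, 0,0,0,0,0,0,1, 0,0,0,0,0,0,1]'
python3 -m crank '[0,0,0,0,0,-15,1, 0,0,0,0,0,-50,1, 0,0,0,0,0,-55,1, 0,0,0,0,0,-40,1, 0,0,0,0,0,0,1]'
python3 - <<'E'
from h import *
print(togo([.455,-.078,.19]))
E
```

```text
clock: 15.55
tool_pos: [0.6171, -0.0975, 0.0321]
orientation: [180.0, 0.0, -84.7]
force: [-0.2, -0.3, -0.3]
opening: 0.077
gripper_force: 0.0
clock: 16.18
tool_pos: [0.6194, -0.0976, 0.1978]
orientation: [-179.5, -0.0, -84.6]
force: [0.5, 0.2, -0.4]
opening: 0.0874
gripper_force: 0.0
[-34.8 161.9   6.4]
```

```bash
python3 -m crank '[0,0,0,-10,25,0,1, 0,0,0,-10,50,0,1, 0,0,0,-10,50,0,1, 0,0,0,-5,35,0,1, 0,0,0,0,0,0,1]'
python3 - <<'E'
from h import *
jar("jar_russet"); print(get_obs()["tool_pos"])
E
```

```text
clock: 16.8
tool_pos: [0.4524, -0.0775, 0.193]
orientation: [-179.9, 0.0, -84.6]
force: [-0.1, -0.1, -0.3]
opening: 0.0877
gripper_force: 0.0
jar_russet 0.68 [247.9, 139.3, 54.2, 58.9]
932 [275. 177.] cap [ 0.4562 -0.0943  0.07  ]
0.93 [276. 164.] [ 0.4561 -0.0929  0.    ]
[ 0.45517367 -0.07741645  0.19268767]
```

```bash
python3 -m crank '[0,0,0,16.5,0,15,1, 0,0,0,0,0,50,1, 0,0,0,0,0,50,1, 0,0,0,0,0,40,1, 0,0,0,0,0,19,1]'
python3 -m crank '[0,0,0,0,0,0,1, 0,0,0,0,0,0,1]'
python3 - <<'E'
from h import *
print(togo([.4565,-.094,.0175])); jar("jar_russet","w4")
E
```

```text
clock: 17.58
tool_pos: [0.4553, -0.0943, 0.0155]
orientation: [179.8, -0.0, -84.7]
force: [0.0, -0.5, -0.4]
opening: 0.0874
gripper_force: 0.0
clock: 17.82
tool_pos: [0.457, -0.0939, 0.0187]
orientation: [-180.0, -0.0, -84.7]
force: [0.8, 0.2, 0.5]
opening: 0.0872
gripper_force: 0.0
[0.  0.5 1.2]
jar_russet 0.65 [223.7, 202.5, 112.7, 106.3]
1721 [282. 286.] cap [ 0.4563 -0.1039  0.07  ]
0.96 [280. 244.] [ 0.4556 -0.093   0.    ]
```

View pics/w4.png

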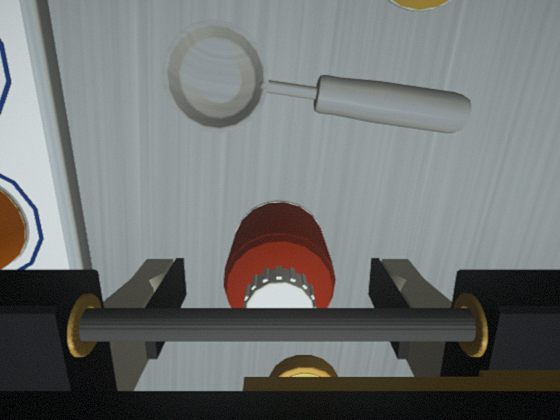

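The russet jar sits centred between the fingers at (280,260). The strainer at (215,75) is clear. I grip it.

```bash
python3 -m crank '[0,0,0,0,0,1,0, 0,0,0,0,0,0,0, 0,0,0,0,0,0,0, 0,0,0,0,0,0,0, 0,0,0,0,0,0,0]'; python3 -m crank '[0,0,0,0,0,-20,0, 0,0,0,0,0,-50,0, 0,0,0,0,0,-50,0, 0,0,0,0,0,0,0, 0,0,0,0,0,0,0]'
python3 - <<'E'
from h import *
o=get_obs(); print(o["gripper_force"],togo([.6095,-.0175,.14]))
E
```

```text
clock: 18.6
tool_pos: [0.4562, -0.0939, 0.0173]
orientation: [-180.0, -0.0, -84.7]
force: [0.3, 0.1, 2.0]
opening: 0.0513
gripper_force: 30.0
clock: 19.23
tool_pos: [0.4553, -0.0938, 0.1366]
orientation: [180.0, 0.0, -84.7]
force: [-0.9, 0.6, -3.4]
opening: 0.0513
gripper_force: 30.0
29.99967724084854 [ -61.8 -160.6   -3.5]
```

```bash
python3 -m crank '[0,0,0,-12,-20,-5,0, 0,0,0,-15,-40,0,0, 0,0,0,-15,-40,0,0, 0,0,0,-12,-40,0,0, 0,0,0,-8,-20,0,0]'
python3 -m crank '[0,0,0,0,0,0,0, 0,0,0,0,0,0,0]'
python3 - <<'E'
from h import *
print(togo([.6095,-.0175,.033]))
E
```

```text
clock: 19.85
tool_pos: [0.61, -0.0167, 0.1392]
orientation: [179.8, -0.0, -84.7]
force: [-1.6, -0.8, -1.7]
opening: 0.0508
gripper_force: 30.0
clock: 20.1
tool_pos: [0.6082, -0.0176, 0.1404]
orientation: [179.8, -0.0, -84.7]
force: [-0.7, 0.7, -2.3]
opening: 0.0513
gripper_force: 30.0
[ -0.   -1.7 107.4]
```

```bash
python3 -m crank '[0,0,0,0,0,30,0, 0,0,0,0,0,40,0, 0,0,0,0,0,22,0, 0,0,0,0,0,8,0, 0,0,0,0,0,0,0]'
python3 -m crank '[0,0,0,0,0,0,0, 0,0,0,0,0,0,0]'
python3 - <<'E'
from h import *
print(togo([.6095,-.0175,.033]))
E
```

```text
clock: 20.72
tool_pos: [0.6093, -0.0176, 0.0423]
orientation: [180.0, -0.0, -84.7]
force: [0.2, -0.1, -1.9]
opening: 0.0507
gripper_force: 30.0
clock: 20.98
tool_pos: [0.6102, -0.0171, 0.0433]
orientation: [-179.9, 0.0, -84.7]
force: [-0.2, -0.1, -1.8]
opening: 0.0509
gripper_force: 30.0
[ 0.3  0.8 10.3]
```

```bash
python3 -m crank '[0,0,0,0,0.5,4,0, 0,0,0,0,0,3,0, 0,0,0,0,0,2,0, 0,0,0,0,0,0,0, 0,0,0,0,0,0,0]'
```

```text
clock: 21.6
tool_pos: [0.6092, -0.0173, 0.0333]
orientation: [-180.0, -0.0, -84.7]
force: [0.7, 0.2, -2.3]
opening: 0.0511
gripper_force: 30.0
```

```bash
python3 -m crank '[0,0,0,0,0,0.5,0, 0,0,0,0,0,0.5,0, 0,0,0,0,0,0,0, 0,0,0,0,0,0,0]'
```

```text
clock: 22.1
tool_pos: [0.6092, -0.0173, 0.0324]
orientation: [-180.0, 0.0, -84.7]
force: [-0.1, 0.5, -1.0]
opening: 0.0508
gripper_force: 30.0
```

```bash
python3 -m crank '[0,0,0,0,0,0.5,0, 0,0,0,0,0,0,0, 0,0,0,0,0,0,0]'
```

```text
clock: 22.48
tool_pos: [0.6092, -0.0173, 0.0323]
orientation: [-180.0, -0.0, -84.7]
force: [-2.1, -0.1, 5.1]
opening: 0.0514
gripper_force: 30.0
```

```bash
python3 -m crank '[0,0,0,0,0,0,0.6, 0,0,0,0,0,0,1, 0,0,0,0,0,0,1, 0,0,0,0,0,0,1]'
python3 -m crank '[0,0,0,0,0,-15,1, 0,0,0,0,0,-50,1, 0,0,0,0,0,-55,1, 0,0,0,0,0,-40,1, 0,0,0,0,0,0,1]'
python3 - <<'E'
from h import *
print(togo([.402,-.23,.19]))
E
```

```text
clock: 22.98
tool_pos: [0.6091, -0.0174, 0.0316]
orientation: [180.0, -0.0, -84.7]
force: [0.9, -0.4, 0.6]
opening: 0.0773
gripper_force: 0.0
clock: 23.6
tool_pos: [0.6114, -0.0171, 0.1972]
orientation: [-179.5, 0.0, -84.6]
force: [0.1, -1.4, -0.4]
opening: 0.0871
gripper_force: 0.0
[192.4 228.4   5.2]
```

```bash
python3 -m crank '[0,0,0,35,40,0,1, 0,0,0,45,55,0,1, 0,0,0,45,55,0,1, 0,0,0,40,45,0,1, 0,0,0,25,30,0,1]'
python3 -m crank '[0,0,0,0,0,0,1, 0,0,0,0,0,0,1]'
python3 - <<'E'
from h import *
jar("jar_straw"); print(get_obs()["tool_pos"])
E
```

```text
clock: 24.22
tool_pos: [0.4127, -0.2167, 0.1921]
orientation: [-180.0, -0.0, -84.7]
force: [1.1, -1.0, -0.1]
opening: 0.0873
gripper_force: 0.0
clock: 24.48
tool_pos: [0.4151, -0.2154, 0.1921]
orientation: [-180.0, -0.0, -84.7]
force: [0.1, 0.8, 0.1]
opening: 0.0875
gripper_force: 0.0
jar_straw 0.9 [267.7, 124.6, 60.8, 63.1]
1001 [296. 161.] cap [ 0.4026 -0.2477  0.07  ]
0.85 [294. 151.] [ 0.4014 -0.2456  0.    ]
[ 0.41553044 -0.21488145  0.19167225]
```

```bash
python3 -m crank '[0,0,0,31,15.5,15,1, 0,0,0,0,0,50,1, 0,0,0,0,0,50,1, 0,0,0,0,0,40,1, 0,0,0,0,0,18,1]'
python3 -m crank '[0,0,0,0,0,0,1, 0,0,0,0,0,0,1]'
python3 - <<'E'
from h import *
print(togo([.403,-.2475,.0175])); jar("jar_straw","w5")
E
```

```text
clock: 25.25
tool_pos: [0.4014, -0.2469, 0.0163]
orientation: [179.8, 0.1, -84.6]
force: [-0.3, -0.5, 0.0]
opening: 0.0878
gripper_force: 0.0
clock: 25.5
tool_pos: [0.4033, -0.2476, 0.0194]
orientation: [-180.0, -0.0, -84.6]
force: [0.2, -0.3, -0.5]
opening: 0.0878
gripper_force: 0.0
[-0.1  0.3  1.9]
jar_straw 0.64 [222.9, 202.8, 114.5, 105.0]
1626 [281. 288.] cap [ 0.4027 -0.2562  0.07  ]
0.7 [278. 242.] [ 0.4033 -0.2472  0.    ]
```

View pics/w5.png

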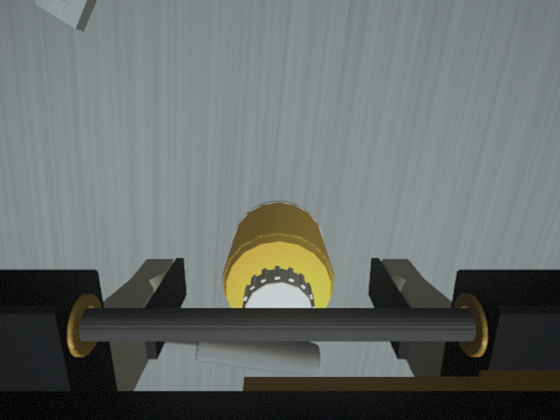

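The straw jar is centred between the fingers at (279,255), with the strainer handle behind it at (260,352), clear. I grip it.

```bash
python3 -m crank '[0,0,0,0,0,1.5,0, 0,0,0,0,0,0,0, 0,0,0,0,0,0,0, 0,0,0,0,0,0,0, 0,0,0,0,0,0,0]'; python3 -m crank '[0,0,0,0,0,-20,0, 0,0,0,0,0,-50,0, 0,0,0,0,0,-55,0, 0,0,0,0,0,0,0, 0,0,0,0,0,0,0]'
python3 - <<'E'
from h import *
o=get_obs(); print(o["gripper_force"],togo([.6245,-.1768,.14]))
E
```

```text
clock: 26.28
tool_pos: [0.4025, -0.2477, 0.0173]
orientation: [-180.0, -0.0, -84.7]
force: [0.1, 0.7, 1.4]
opening: 0.0511
gripper_force: 30.0
clock: 26.9
tool_pos: [0.4015, -0.2473, 0.1415]
orientation: [180.0, 0.1, -84.7]
force: [-0.4, 0.3, -3.8]
opening: 0.0515
gripper_force: 30.0
29.99928653240204 [ -49.6 -228.5    1.4]
```

```bash
python3 -m crank '[0,0,0,-8,-40,0,0, 0,0,0,-12,-50,0,0, 0,0,0,-12,-50,0,0, 0,0,0,-10,-50,0,0, 0,0,0,-7,-36,0,0]'
python3 -m crank '[0,0,0,0,0,0,0, 0,0,0,0,0,0,0, 0,0,0,0,0,0,0]'
python3 - <<'E'
from h import *
print(togo([.6245,-.1768,.033]))
E
```

```text
clock: 27.52
tool_pos: [0.6233, -0.177, 0.1389]
orientation: [179.7, 0.0, -84.7]
force: [-0.4, -0.2, -1.3]
opening: 0.051
gripper_force: 30.0
clock: 27.9
tool_pos: [0.6216, -0.1782, 0.1416]
orientation: [179.9, 0.0, -84.7]
force: [-0.6, -0.6, -2.9]
opening: 0.051
gripper_force: 30.0
[ -1.1  -3.2 108.6]
```

```bash
python3 -m crank '[0,0,0,-1,-2.5,30,0, 0,0,0,0,0,40,0, 0,0,0,0,0,22,0, 0,0,0,0,0,8,0, 0,0,0,0,0,0,0]'
python3 -m crank '[0,0,0,0,0,0,0, 0,0,0,0,0,0,0]'
python3 - <<'E'
from h import *
print(togo([.6245,-.1768,.033]))
E
```

```text
clock: 28.52
tool_pos: [0.6251, -0.177, 0.0426]
orientation: [180.0, -0.0, -84.7]
force: [-0.7, -0.2, -2.2]
opening: 0.051
gripper_force: 30.0
clock: 28.78
tool_pos: [0.6259, -0.1768, 0.0435]
orientation: [-179.9, -0.0, -84.7]
force: [-1.2, -1.2, -1.9]
opening: 0.0514
gripper_force: 30.0
[-0.1  1.4 10.5]
```

```bash
python3 -m crank '[0,0,0,0,1,4,0, 0,0,0,0,0,3,0, 0,0,0,0,0,2,0, 0,0,0,0,0,0.5,0, 0,0,0,0,0,0,0]'; python3 -m crank '[0,0,0,0,0,0,0, 0,0,0,0,0,0.5,0, 0,0,0,0,0,0,0, 0,0,0,0,0,0,0]'
```

```text
clock: 29.4
tool_pos: [0.6243, -0.1768, 0.0327]
orientation: [180.0, -0.0, -84.7]
force: [0.8, 0.0, -2.4]
opening: 0.0511
gripper_force: 30.0
clock: 29.9
tool_pos: [0.6244, -0.1768, 0.0324]
orientation: [-180.0, -0.0, -84.7]
force: [1.0, 0.4, -1.2]
opening: 0.051
gripper_force: 30.0
```

```bash
python3 -m crank '[0,0,0,0,0,0.5,0, 0,0,0,0,0,0,0, 0,0,0,0,0,0,0]'
```

```text
clock: 30.28
tool_pos: [0.6244, -0.1768, 0.0324]
orientation: [-180.0, -0.0, -84.7]
force: [-2.3, 1.9, 5.4]
opening: 0.0509
gripper_force: 30.0
```

```bash
python3 -m crank '[0,0,0,0,0,0,0.6, 0,0,0,0,0,0,1, 0,0,0,0,0,0,1, 0,0,0,0,0,0,1]'
python3 -m crank '[0,0,0,0,0,-15,1, 0,0,0,0,0,-50,1, 0,0,0,0,0,-55,1, 0,0,0,0,0,-60,1, 0,0,0,0,0,0,1]'
python3 -m crank '[0,0,0,0,55,0,1, 0,0,0,0,55,0,1, 0,0,0,0,55,0,1, 0,0,0,0,0,0,1, 0,0,0,0,0,0,1]'
python3 - <<'E'
from h import *
a=[eyes.snapshot(c)[90:390,60:460] for c in ["scene","side"]]
cv2.imwrite("pics/end.png",cv2.resize(np.hstack(a),(800,300)))
cv2.imwrite("pics/end1.png",cv2.resize(a[0],(800,600),interpolation=cv2.INTER_CUBIC))
for c in ["scene","side"]:
  for n in ["jar_straw","jar_amber","jar_russet","jar_brown"]:
    for r in spotter.place_of(c,n)[:1]: print(c,n,round(r["p"],2),np.round(ray(c,r["location"],.015)[:2],4))
E
```

```text
clock: 30.78
tool_pos: [0.6242, -0.1768, 0.0316]
orientation: [180.0, 0.0, -84.7]
force: [-0.8, 0.6, 0.1]
opening: 0.0768
gripper_force: 0.0
clock: 31.4
tool_pos: [0.6274, -0.1775, 0.2195]
orientation: [-179.3, -0.1, -84.6]
force: [0.3, 0.1, -0.9]
opening: 0.0878
gripper_force: 0.0
clock: 32.02
tool_pos: [0.4603, -0.1922, 0.2127]
orientation: [-179.9, -0.0, -84.7]
force: [-0.1, 0.2, 0.3]
opening: 0.0876
gripper_force: 0.0
scene jar_straw 0.91 [ 0.6279 -0.1785]
scene jar_amber 0.92 [ 0.6189 -0.0986]
scene jar_russet 0.82 [ 0.6079 -0.0234]
scene jar_brown 0.55 [0.6013 0.0612]
side jar_straw 0.55 [ 0.6297 -0.1669]
side jar_amber 0.73 [ 0.6177 -0.1035]
side jar_russet 0.6 [ 0.6073 -0.0122]
side jar_brown 0.56 [0.6056 0.0621]
```

View pics/end1.png

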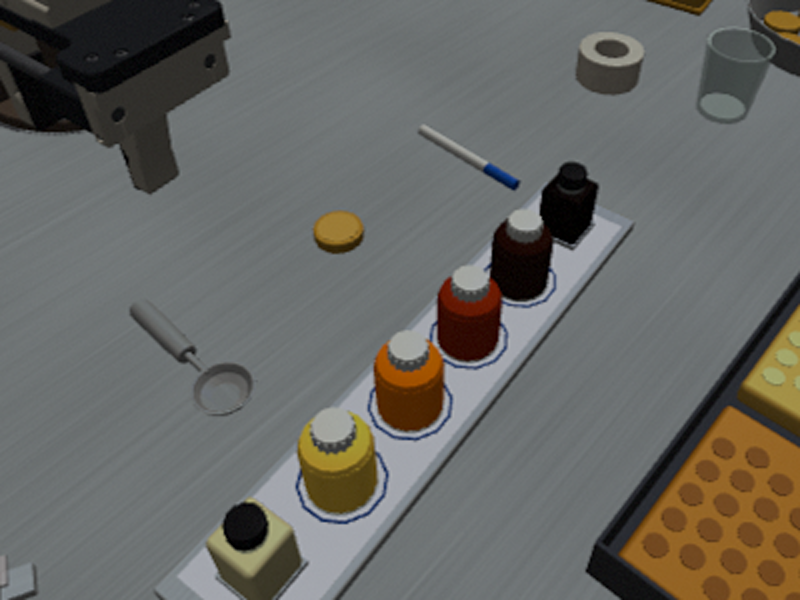

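All four stand upright in their circles, straw (338,460), amber (410,380), russet (470,315) and brown (522,255), with the blue ring showing around each. The gripper is clear of everything.

```bash
python3 -c "
from plant import ctrl; print(ctrl.close_job())"
```

```text
the job is handed in; nothing more can be done
None
```

The job is handed in at about 32 s: straw, amber, russet and brown stand upright and free in the four circles, lightest next to the pale standard and darkest next to the dark one; the verdict was not shown.

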